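# Load a lidded well plate into a sprung plate nest

### The arm

A 6-joint arm with a two-finger parallel gripper is mounted at the origin on a cart in front of the work surface, level with it; the furniture and walls round the work are solid. World frame = base frame: x ahead of the robot, y to its left, z up, the work surface at z = 0. Lengths are in m, angles in degrees, forces in N, time in s.
With the tool pointing down it reaches from about 0.3 to 0.75 m from the base axis. Payload 8.5 kg.
Tool frame: the origin (TCP) lies midway between the tips of the shut fingers; the grasp point (between the pads) lies 19 mm behind it (env.grip_depth is the distance from the TCP to the grasp point, in m); y points along the fingers, x is the direction in which the jaws open and shut, and the axes are right-handed (so a half turn about y gives the same grasp; the last joint's range is limited). The gripper opens to 85 mm and grips with 20 to 120 N. Pads are 22 mm wide; open, the fingers measure 114 mm over their backs; the gripper's body (76 mm by 85 mm) begins 54 mm behind the grasp point. The pads swing forward as they close: fully open they stand 13 mm farther back than shut.
Start: joints at [-81.377, 21.807, 74.336, -0, 83.858, -12.336], TCP at [0.197, -0.514, 0.231] pointing down, gripper open.
Joint ranges: [-178.18, 178.18], [-50.72, 133.34], [12.68, 142.11], [-81.47, 261.47], [9.98, 163.14], [-165.26, 165.26]. Speed limits (degrees/s): [136.94, 136.94, 180, 180, 180, 180].

### API

Orientations are given as a 3x3 rotation matrix whose columns are the frame's x, y, z axes.
In Python, from rig import env gives the robot as it stands.
- The arm moves only by the shell command python3 -m inch 'ROWS' [FORCE]. ROWS is JSON, a list that holds one entry, the list of rows, each a list of 7 numbers: the gripper command: -1 is shut, 1 is fully open, values between are in proportion, then the shift along the world's x, y, z in cm, then the turn, a rotation vector about the world's x, y, z in degrees. In form: [[[grip, dx, dy, dz, rx, ry, rz], ...]]. A call has 1 to 20 rows; each row is the pose to reach, as a shift and turn from the pose commanded when the call began; what a row does not reach only later rows make up. A row lasts 1/8 s, in which the tool goes at most 62.5 mm and 10.7 degrees, less where a joint would pass 70% of its speed; a pose out of reach is approached as far as the arm can. A call with a gripper value outside its range is refused whole. The fingers move at their own pace and stop on an object; FORCE is the grip in N (left out, the last holds). Time passes only in rows, so rows that repeat a pose let the fingers close. It gives the time, the measured TCP pose, the force and the opening at its end, in the units of the state.
- env.observe(): the state, without advancing time (a new reading comes with each control period).
- env.get_image(name): name is "scene" or "side" or "wrist"; returns a dict with "frame" (420x560x3 uint8, red, green, blue), "mtx" (3x3 intrinsics, pixels), "distortion" ([k1, k2, p1, p2, k3] as OpenCV has them; the pictures are not rectified), "rvec" (rotation vector, rad) and "tvec" (3), from world to camera coordinates, as OpenCV has them. Camera axes: x right, y down, z forward; pixel columns grow to the right and rows downward; lengths in m; the calibration is good to about 2 mm. A picture is of the moment at which its call begins. There is no depth.
- env.close_job(): hands the job in, once; it reports no verdict.
The state is a dict: "time_s": time; "q": joint angles; "qvel": joint speeds; "joint_efforts": joint torques, N m; "position": TCP position; "tool_rot": TCP orientation; "ft_force": force on the tool from outside, world axes, zero at the start; "wrist_torque": the same for the moment, N m; "grip_width": finger opening in m.
Only numpy, scipy, OpenCV 4.12 (cv2) and the standard library are available. Lean on these libraries where they do the work, as an engineer would, in place of code of your own. Each camera call takes 0.05 s, during which the arm holds its last target.

### The job

Load the lidded well plate into the sprung plate nest that it lies in front of: press the nest's spring-loaded jaw back to make room, get the plate's near edge down behind the low front stop, and let the jaw close, so that the plate is left lying flat on the nest's floor, held between jaw and stop. Keep the plate right side up and roughly level all the way, and do not disturb the specimen jar, the slide box or the dropper bottle.

Things in the scene. Friction and masses are not known exactly. Their poses are not given: they have to be found in the camera images.
- plate: white 24-well plate with clear lid fixed on: a rigid slab 85.5 mm (its x) by 127.8 mm (its y), 22 mm high, 80 to 150 g; too wide to grasp from above, so push or press it; treat it as solid. Origin: centre of its underside, z up. Starts loose on the bench before the nest's mouth, its x within 0.15 rad of the nest's x.
- nest: aluminium plate nest, fixed on the bench, about 170 mm long (x), 150 mm wide (y). Origin: on the bench under the centre of the place for the plate; +x is the loading direction, z up. The plate shall lie on its floor, 3 mm high, from x = -42.75 (front stop) to 42.75 mm (jaw). The jaw is at the far end; behind it is a fixed block 28 mm high at x = 63 to 83 mm.
- front_stop (a point): middle of the top inner edge of the nest's front stop (nest x = -42.75 mm, 8 mm above the bench), axes as the nest's. The face towards the seat drops upright 5 mm to the floor. Outward, the top is flat for 8 mm, then a bevel slopes down to the bench, which it meets 36 mm before this edge, so that a plate can be slid up over it.
- seat (a point): centre of the nest's floor, 3 mm above the bench, axes as the nest's; the plate's underside centre comes here. Side rails 13 mm high stand at y = -66.9 and 66.9 mm (3 mm beside the plate each), straight from x = -51 mm on; before that they flare outward to 168 mm apart at x = -88 mm.
- jaw (a joint): jaw travel in m along the nest's +x: 0 at rest, hard stop 0.018; spring force 2.6 N at 0, 5.8 N at 0.010, 8.3 N at 0.018, returning at once. At rest it leaves 75.5 mm for the 85.5 mm plate, so the plate's near edge clears the stop from 0.010 on. Friction with pusher and jaw can hold that edge up: then bring it down too, before drawing back.
- jaw_face (a point): middle of the jaw's flat upright front face, 100 mm wide (y), from 3.5 to 26 mm above the bench; black bar 12 mm thick with a thumb lip, 50 mm wide, up to 32 mm above the bench. Axes as the nest's; at rest at x = 32.75 mm from the nest's origin.
- jar: specimen jar with screw lid, 54 mm across, 72 mm high, a bystander; origin: centre of its underside
- slide_case: flat closed slide box, 175 x 69 x 36 mm, a bystander; origin: centre of its underside
- reagent: upright dropper bottle with a dark cap, 34 mm across, 100 mm high, a bystander; origin: centre of its underside
There are look-alikes about, which are no part of the job. Several things have the shape of the plate; the one meant has the colours described above.

How it is judged:
By the outcome, as a careful person would: the job done as asked, in the order asked, and still so for the second after the job is handed in, with the robot touching nothing.
It also fails if it takes over 48 s, if anything falls off the work surface, if the arm or the gripper's body presses on something with over 40 N, if the wrist force passes 120 N, or if a joint passes its speed limit or range.

## Working session

There is one attempt and no reset: what is moved stays moved. The work goes in short steps, Python scripts to look and compute and a shell command to move; the robot and the scene stay as the last step left them, time stands still between calls to the robot, and variables do not carry over. Pictures are saved under pics/ and viewed, and the job is handed in when it is done.

```bash
mkdir -p pics; ls
python3 - <<'E'
from rig import env
import cv2
for n in("scene","side","wrist"):
    d=env.get_image(n); cv2.imwrite(f"pics/{n}0.png",d["frame"][:,:,::-1]); print(n,d["mtx"].tolist(),d["distortion"],d["rvec"],d["tvec"])
o=env.observe();print(o)
E
```

```text
pics
scene [[503.6208631315307, 0.0, 282.6053257729282], [0.0, 503.6208631315307, 212.59113406549466], [0.0, 0.0, 1.0]] [-0.03266738  0.          0.          0.          0.        ] [ 1.93035542 -1.11016919  0.60425788] [-0.06491631  0.39189301  0.75653355]
side [[534.5166271556941, 0.0, 282.37121501247964], [0.0, 534.5166271556941, 216.59894666387345], [0.0, 0.0, 1.0]] [-0.18362089  0.          0.          0.          0.        ] [ 1.38819294 -2.46476517  0.64398355] [0.51448108 0.34440714 1.20667413]
wrist [[317.2855760489998, 0.0, 276.7881917238789], [0.0, 317.2855760489998, 211.82135645943617], [0.0, 0.0, 1.0]] [-0.04157393  0.          0.          0.          0.        ] [-2.39770983  1.64940025  0.22867486] [-0.54972672 -0.0351378   0.38005179]
{'time_s': 0.15, 'q': array([-8.13785435e+01,  2.18318006e+01,  7.43721904e+01,  9.00822243e-04,
        8.38590053e+01, -1.23354152e+01]), 'qvel': array([ 0.02098348, -0.03570822, -0.16342906,  0.0212518 , -0.01729781,
        0.05760043]), 'joint_efforts': array([ 2.67382466e-04, -4.48632789e+01, -2.31342065e+01, -2.68272115e-04,
        3.84030733e-03, -1.29681840e-05]), 'position': array([ 0.19668603, -0.51338652,  0.23087187]), 'tool_rot': array([[ 3.57663455e-01, -1.49364592e-04,  9.33850540e-01],
       [-9.33849938e-01,  1.08941163e-03,  3.57663399e-01],
       [-1.07076988e-03, -9.99999395e-01,  2.50158611e-04]]), 'ft_force': array([-0.4934509 ,  0.70600095,  0.49186123]), 'wrist_torque': array([ 0.00380979, -0.0401652 , -0.02118228]), 'grip_width': 0.08541131279485856}
```

View pics/scene0.png

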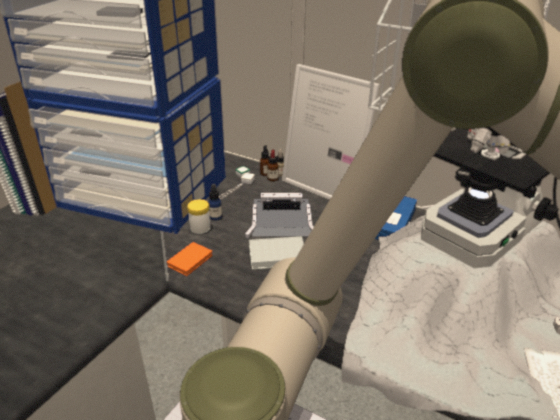

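View pics/side0.png

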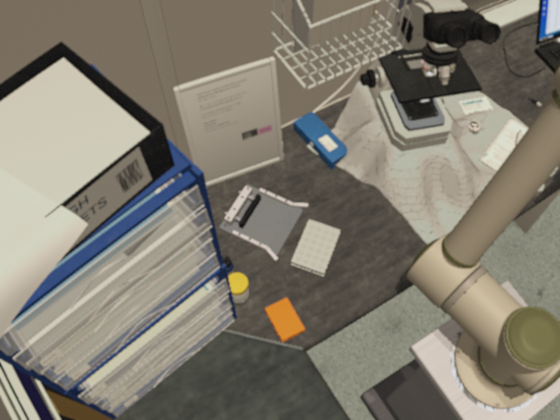

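View pics/wrist0.png

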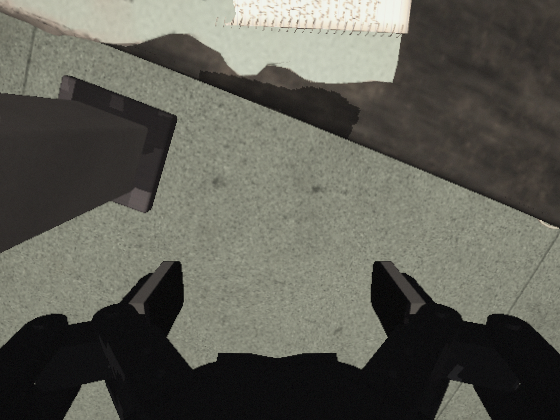

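Run:
```python
import cv2
a=cv2.imread("pics/scene0.png")[160:290,160:340]; cv2.imwrite("pics/sc1.png",cv2.resize(a,None,fx=4.4,fy=4.4,interpolation=3))
a=cv2.imread("pics/side0.png")[170:345,200:360]; cv2.imwrite("pics/si1.png",cv2.resize(a,None,fx=3.4,fy=3.4,interpolation=3))
```

```text
(no output)
```

View pics/sc1.png

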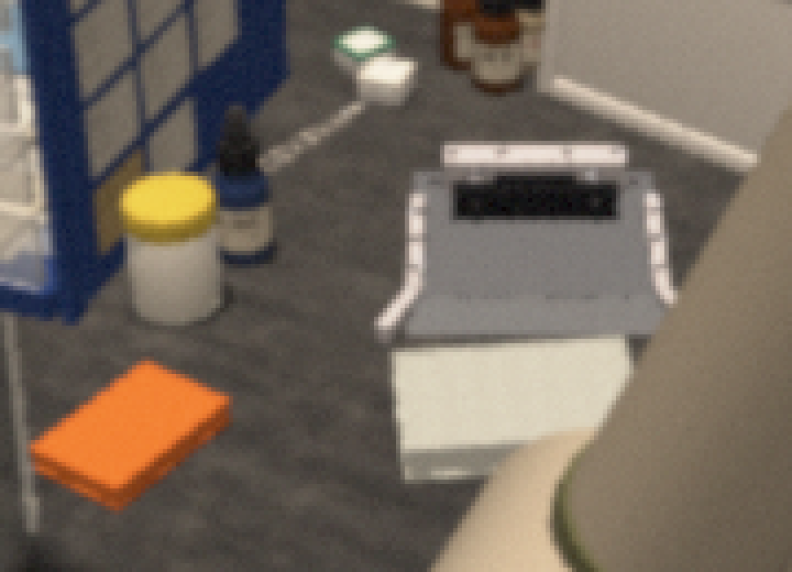

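View pics/si1.png

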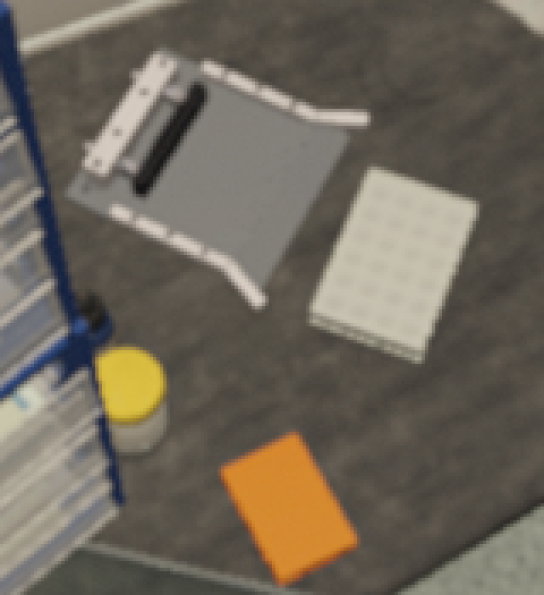

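```bash
cat > h.py <<'E'
import numpy as np,cv2
from scipy.optimize import least_squares
def ray(d,uv):
    R,_=cv2.Rodrigues(np.array(d["rvec"]));t=np.array(d["tvec"]).ravel()
    n=cv2.undistortPoints(np.array([[uv]],float),d["mtx"],d["distortion"])[0,0]
    return -R.T@t, R.T@np.array([n[0],n[1],1])
def onz(d,uv,z):
    c,r=ray(d,uv); return c+r*(z-c[2])/r[2]
def tri(obs):
    A=np.zeros((3,3));b=np.zeros(3)
    for d,uv in obs:
        c,r=ray(d,uv);r/=np.linalg.norm(r);P=np.eye(3)-np.outer(r,r);A+=P;b+=P@c
    return np.linalg.solve(A,b)
def proj(d,P): return cv2.projectPoints(np.atleast_2d(np.array(P,float)),np.array(d["rvec"]),np.array(d["tvec"]),d["mtx"],d["distortion"])[0][:,0]
def fit(obs,x0):
    # obs: (d, local xyz, uv); pose x,y,yaw with z=0
    def w(p,l):
        c,s=np.cos(p[2]),np.sin(p[2]);return [p[0]+c*l[0]-s*l[1],p[1]+s*l[0]+c*l[1],l[2]]
    f=lambda p:np.concatenate([proj(d,w(p,l))[0]-uv for d,l,uv in obs])
    r=least_squares(f,x0,loss="soft_l1");return r.x,r.fun.reshape(-1,2)
E
python3 - <<'E'
from rig import env
from h import *
s=env.get_image("scene");i=env.get_image("side")
S=lambda x,y:(x/4.4+160-.4,y/4.4+160-.4)
I=lambda x,y:(x/3.4+200-.35,y/3.4+170-.35)
for n,ps,pi in [("plate L near nest",S(392,350),I(310,318)),("plate L far",S(403,450),I(420,350)),("plate R nest",S(632,337),I(372,167)),("flareL",S(383,328),I(262,300)),("flareR",S(674,300),I(368,118))]:
    print(n,tri([(s,ps),(i,pi)]).round(4))
for n,p,z in [("nestL",I(310,318),.022),("nestR",I(372,167),.022),("farR",I(478,205),.022),("farL",I(420,350),.022),("jar",I(130,375),.072),("blue",(325,138),.036),("orange",I(290,510),.02)]:
    print(n,onz(i,p if isinstance(p,tuple) else p,z).round(4))
E
```

```text
plate L near nest [0.4711 0.2914 0.0228]
plate L far [0.4064 0.2393 0.0226]
plate R nest [0.5527 0.1859 0.0201]
flareL [0.5017 0.3137 0.0126]
flareR [0.581  0.1726 0.0345]
nestL [0.4699 0.2922 0.022 ]
nestR [0.5513 0.187  0.022 ]
farR [0.4832 0.1368 0.022 ]
farL [0.4079 0.2382 0.022 ]
jar [0.4786 0.4319 0.072 ]
blue [0.7373 0.0154 0.036 ]
orange [0.355  0.3794 0.02  ]
```

Run:
```python
from rig import env
from h import *
d=env.get_image("wrist");o=env.observe()
R,_=cv2.Rodrigues(np.array(d["rvec"]));c=-R.T@np.array(d["tvec"]).ravel()
T=o["tool_rot"];print("cam in tool",T.T@(c-o["position"]),"\n",(T.T@R.T).round(3))
i=env.get_image("side")
for n,p in [("microscope base",(420,140)),("scope base L",(375,95)),("cloth L",(340,170)),("board foot",(285,155))]: print(n,onz(i,p,0).round(3))
# wrist cam pose needed: where optical axis hits z=0
cc,r=ray(d,(280,210));print(cc,onz(d,(280,210),0))
```

```text
cam in tool [ 0.00075294 -0.1432889   0.06796017] 
 [[ 1.    -0.    -0.001]
 [ 0.001 -0.269  0.963]
 [-0.    -0.963 -0.269]]
microscope base [ 0.613 -0.237  0.   ]
scope base L [ 0.818 -0.226  0.   ]
cloth L [0.646 0.024 0.   ]
board foot [0.767 0.127 0.   ]
[ 0.26045704 -0.48998084  0.37441792] [ 0.16621585 -0.52949238  0.        ]
```

```bash
python3 -m inch '[[[1,3,5,4,0,0,2],[1,6,11,6,0,0,4],[1,9,17,6,0,0,6],[1,12,22,6,0,0,8],[1,15,27,6,0,0,10],[1,18,32,6,0,0,12],[1,20,37,6,0,0,14],[1,21,42,5,0,0,16],[1,22,47,4,0,0,18],[1,23,52,4,0,0,18],[1,24,57,3,0,0,18],[1,25,62,2,0,0,18],[1,26,67,2,0,0,18],[1,26.5,71.5,2,0,0,18],[1,26.5,71.5,2,0,0,18],[1,26.5,71.5,2,0,0,18]]]'
python3 - <<'E'
from rig import env
import cv2
for n in("wrist","scene"):
    d=env.get_image(n); cv2.imwrite(f"pics/{n}1.png",d["frame"][:,:,::-1])
o=env.observe();print(o["position"],o["q"],o["tool_rot"].round(3))
E
```

```text
time_s: 2.35
position: [0.4616, 0.2011, 0.2512]
tool_rot: [[0.629, -0.0, 0.777], [-0.777, -0.0, 0.629], [0.0, -1.0, -0.0]]
ft_force: [-0.7, 0.5, 0.1]
grip_width: 0.0854
[0.46175015 0.20050556 0.25139787] [ 9.97855973e+00  1.62677506e+01  7.93420205e+01 -8.82205996e-03
  8.43899348e+01  6.10937713e+01] [[ 0.628  0.     0.778]
 [-0.778 -0.     0.628]
 [ 0.    -1.    -0.   ]]
```

View pics/wrist1.png

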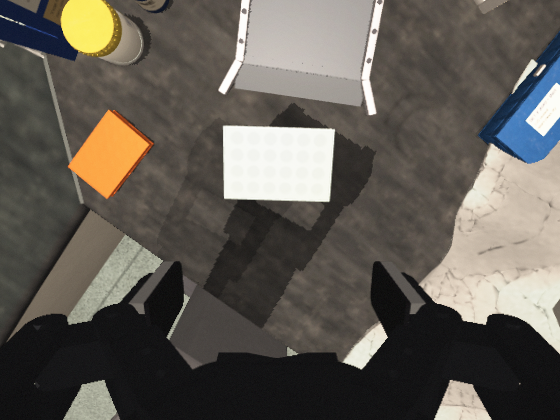

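View pics/scene1.png

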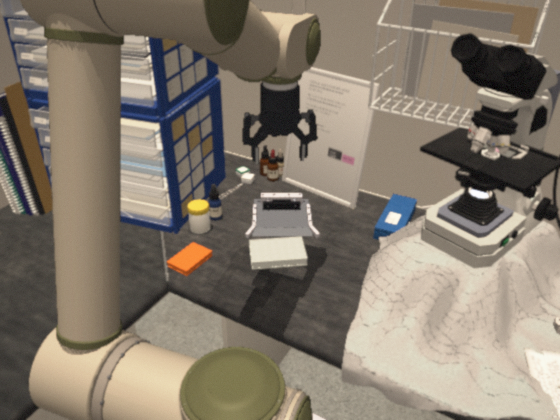

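Run:
```python
import cv2
a=cv2.imread("pics/wrist1.png")[0:210,205:395]; cv2.imwrite("pics/w1c.png",cv2.resize(a,None,fx=2.85,fy=2.85,interpolation=3))
a=cv2.imread("pics/scene1.png")[185:275,235:330]; cv2.imwrite("pics/s1c.png",cv2.resize(a,None,fx=6,fy=6,interpolation=3))
```

```text
(no output)
```

View pics/w1c.png

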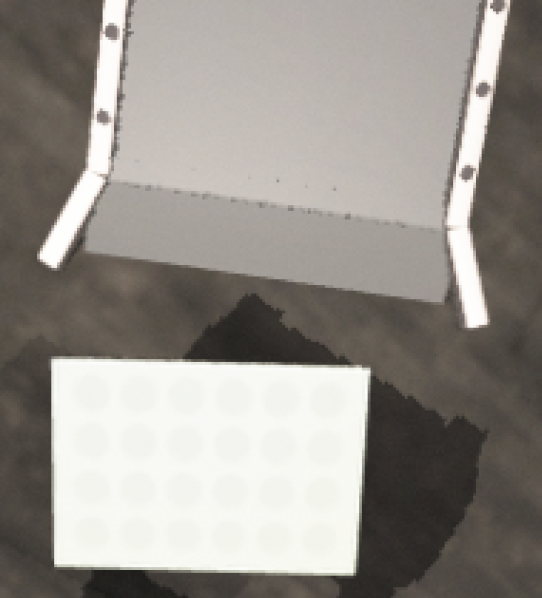

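View pics/s1c.png

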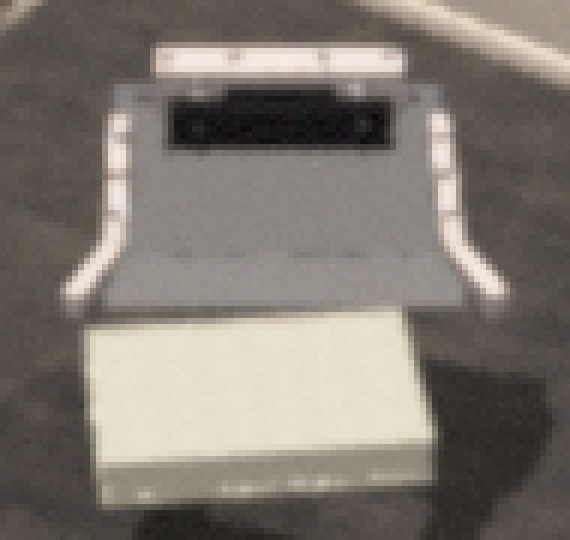

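```bash
cat > m1.py <<'E'
from rig import env
from h import *
w=env.get_image("wrist");s=env.get_image("scene");i=env.get_image("side")
W=lambda x,y:np.array((x/2.85+205-.3,y/2.85-.3))
S=lambda x,y:np.array((x/6+235-.4,y/6+185-.4))
I=lambda x,y:np.array((x/3.4+200-.35,y/3.4+170-.35))
a,b=.04275,.0639
P=[(w,(a,b,.022),W(51,358)),(w,(a,-b,.022),W(370,367)),(w,(-a,-b,.022),W(355,575)),(w,(-a,b,.022),W(55,567)),
(s,(a,b,.022),S(85,325)),(s,(a,-b,.022),S(404,308)),(s,(-a,b,.022),S(98,465)),(s,(-a,-b,.022),S(435,438)),(s,(-a,b,0),S(101,507)),
(i,(a,b,.022),I(310,318)),(i,(a,-b,.022),I(372,167)),(i,(-a,-b,.022),I(478,205)),(i,(-a,b,.022),I(420,350))]
x,f=fit(P,[.48,.21,.67]);print("plate",x,np.degrees(x[2]));print(f.round(1).tolist())
print("tri check TL",tri([(w,W(51,358)),(s,S(85,325))]),"TR",tri([(w,W(370,367)),(s,S(404,308))]))
N=[(w,(-.051,.0669,.013),W(107,172)),(w,(-.051,-.0669,.013),W(447,230)),(w,(-.088,.084,.013),W(58,268)),(w,(-.088,-.084,.013),W(465,327)),
(s,(.03275,.05,.0035),S(168,150)),(s,(.03275,-.05,.0035),S(392,150)),
(s,(-.051,.0669,.013),S(127,238)),(s,(-.051,-.0669,.013),S(438,235))]
xn,f=fit(N,[.6,.32,.67]);print("nest",xn,np.degrees(xn[2]));print(f.round(1).tolist())
c,sn=np.cos(xn[2]),np.sin(xn[2])
def loc(p):
    q=p[:2]-xn[:2];return (np.array([c*q[0]+sn*q[1],-sn*q[0]+c*q[1]])*1000).round(1)
for n,d,uv,z in [("bevelL",w,W(85,250),0),("bevelR",w,W(445,303),0),("topL",w,W(120,181),.008),("topR",w,W(440,230),.008),("blkBL",s,S(155,48),.028),("blkBR",s,S(407,48),.028),("blkFL",s,S(155,75),.028),("blkFR",s,S(404,75),.028),("bevSL",s,S(103,305),0),("bevSR",s,S(465,303),0),("side bevelL",i,I(262,285),0),("side bevelR",i,I(350,128),0)]: print(n,loc(onz(d,uv,z)))
print("plate in nest",loc(x[:2]),np.degrees(x[2]-xn[2]))
E
python3 m1.py
```

```text
plate [0.47893564 0.21336273 0.64909767] 37.19055713625886
[[-0.4, -0.0], [-0.2, 0.2], [-0.3, -0.0], [-0.7, -0.2], [0.5, 0.5], [0.1, -0.3], [1.1, -0.2], [0.8, 0.2], [0.8, 0.3], [-0.2, -1.8], [-0.5, 0.1], [-0.0, -0.1], [0.3, 0.6]]
tri check TL [0.4743025  0.29043365 0.02316771] TR [0.55189384 0.1883045  0.02096914]
nest [0.62172368 0.2840301  0.53957264] 30.915234848898066
[[0.2, 0.8], [-1.2, -1.6], [-1.2, -0.5], [0.5, 0.2], [0.6, 0.1], [0.6, 0.0], [0.2, 0.6], [1.3, 1.0]]
bevelL [-79.   74.5]
bevelR [-78.8 -76.5]
topL [-52.   62.4]
topR [-52.1 -66.9]
blkBL [80.  57.9]
blkBR [ 79.8 -56.6]
blkFL [56.9 57.5]
blkFR [ 56.7 -54.1]
bevSL [-78.2  77. ]
bevSR [-77.5 -73.7]
side bevelL [-78.3  69. ]
side bevelR [-75.5 -81.3]
plate in nest [-158.8   12.7] 6.275322287360792
```

```bash
python3 -m inch '[[[-1,-2,5,0,0,0,-4],[-1,-3.55,8.96,-4,0,0,-8],[-1,-3.55,8.96,-8,0,0,-8],[-1,-3.55,8.96,-13,0,0,-8],[-1,-3.55,8.96,-18,0,0,-8],[-1,-3.55,8.96,-22,0,0,-8],[-1,-3.55,8.96,-24.1,0,0,-8],[-1,-3.55,8.96,-24.1,0,0,-8]]]' 40
python3 - <<'E'
from rig import env
import cv2
d=env.get_image("wrist"); cv2.imwrite("pics/wrist2.png",d["frame"][:,:,::-1])
d=env.get_image("side"); a=d["frame"][170:345,200:360,::-1]; cv2.imwrite("pics/si2.png",cv2.resize(a,None,fx=3.4,fy=3.4,interpolation=3))
o=env.observe();print(o["position"],o["ft_force"])
E
```

```text
time_s: 3.6
position: [0.4259, 0.2903, 0.0094]
tool_rot: [[0.514, -0.003, 0.858], [-0.858, -0.001, 0.514], [-0.0, -1.0, -0.003]]
ft_force: [0.3, -0.6, 0.4]
grip_width: -0.0002
[0.42683321 0.29092915 0.01113507] [-0.5097067   0.56680342  0.59291936]
```

View pics/wrist2.png

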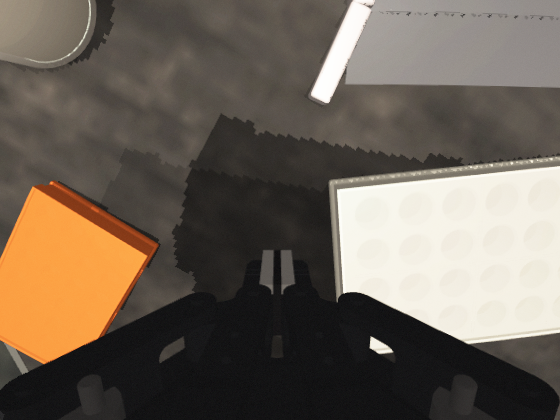

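View pics/si2.png

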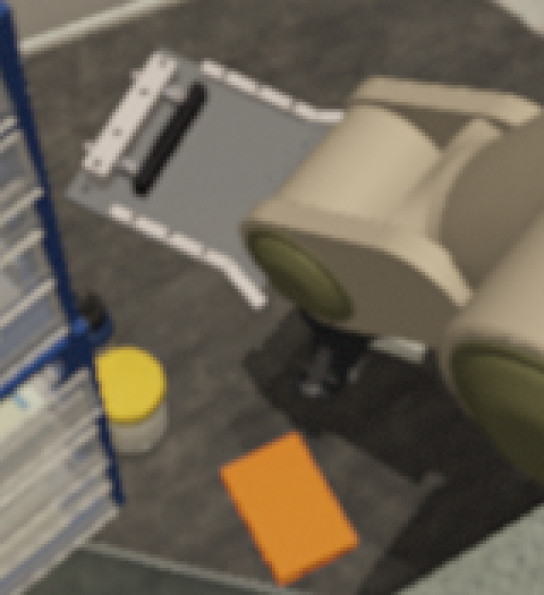

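```bash
python3 -m inch '[[[-1,0.4,-0.7,0,0,0,0],[-1,0.7,-1.2,0,0,0,0],[-1,0.95,-1.6,0,0,0,0],[-1,1.2,-2.0,0,0,0,0],[-1,1.42,-2.36,0,0,0,0],[-1,1.42,-2.36,0,0,0,0]]]'
python3 - <<'E'
from rig import env
import cv2
d=env.get_image("wrist"); cv2.imwrite("pics/wrist3.png",d["frame"][:,:,::-1])
o=env.observe();print(o["position"],o["ft_force"])
E
```

```text
time_s: 4.45
position: [0.4406, 0.2672, 0.0103]
tool_rot: [[0.514, 0.0, 0.858], [-0.858, -0.0, 0.514], [0.0, -1.0, -0.0]]
ft_force: [0.2, 0.7, -1.2]
grip_width: 0.0003
[0.44043123 0.26722486 0.01019379] [-0.41262465 -0.50755981 -0.11315117]
```

View pics/wrist3.png

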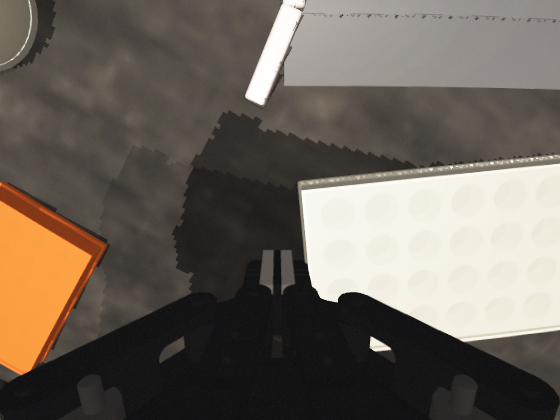

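Run:
```python
from rig import env
from h import *
w=env.get_image("wrist");xn=np.array([.62172,.28403,.53957]);c,sn=np.cos(xn[2]),np.sin(xn[2])
def loc(p):
    q=p[:2]-xn[:2];return (np.array([c*q[0]+sn*q[1],-sn*q[0]+c*q[1]])*1000).round(1)
for uv in [(302,192),(558,162),(306,263)]: print(loc(onz(w,uv,.022)))
print(loc(env.observe()["position"]))
cv2.imwrite("pics/w3c.png",cv2.resize(w["frame"][140:360,230:560,::-1],None,fx=2.4,fy=2.4,interpolation=3))
```

```text
[-124.3   67.5]
[-110.9  -41.8]
[-157.   65.]
[-164.2   78.8]
```

View pics/w3c.png

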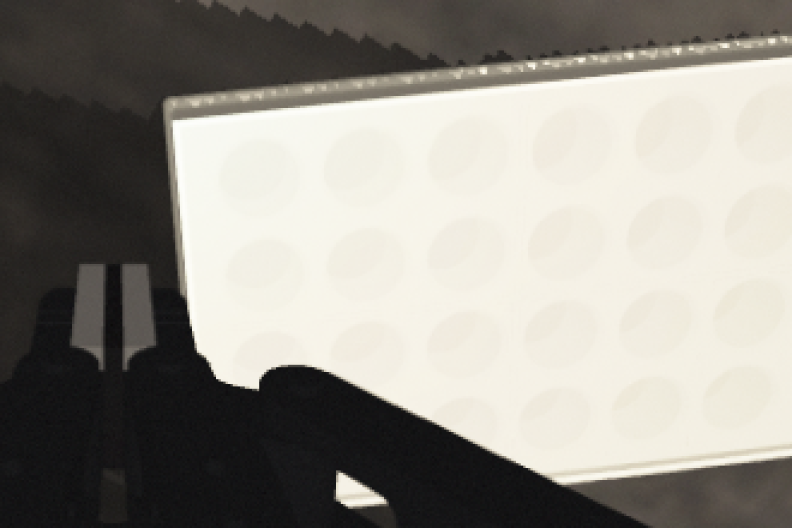

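```bash
python3 -m inch '[[[-1,-0.2,0.3,0,0,0,0],[-1,-0.2,0.3,4,0,0,0],[0.2,-0.5,-1,7,0,0,0],[0.2,-1,-5,7,0,0,0],[0.2,-1.75,-10.3,7,0,0,0],[0.2,-1.75,-10.3,4,0,0,0],[0.2,-1.75,-10.3,0.1,0,0,0],[0.2,-1.75,-10.3,0.1,0,0,0]]]'
python3 - <<'E'
from rig import env
import cv2
d=env.get_image("wrist"); cv2.imwrite("pics/wrist4.png",d["frame"][:,:,::-1])
o=env.observe();print(o["position"],o["ft_force"])
E
```

```text
time_s: 5.55
position: [0.4215, 0.1643, 0.0098]
tool_rot: [[0.514, -0.005, 0.858], [-0.858, -0.001, 0.514], [-0.002, -1.0, -0.005]]
ft_force: [-0.2, 0.8, 0.5]
grip_width: 0.0512
[0.42249228 0.16453447 0.01119633] [ 1.79163124 -0.12852793  1.34540527]
```

View pics/wrist4.png

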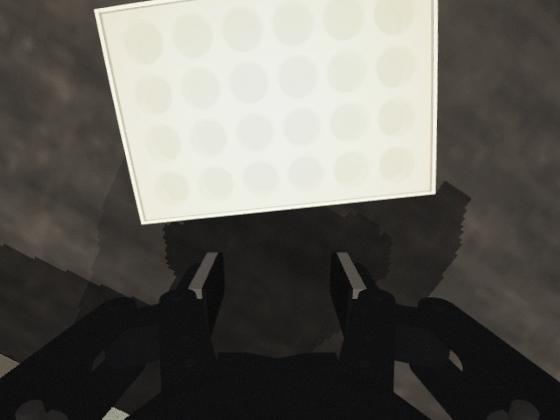

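```bash
cat > m2.py <<'E'
import sys,json
from rig import env
from h import *
w=env.get_image("wrist");xn=np.array([.62172,.28403,.53957]);c,sn=np.cos(xn[2]),np.sin(xn[2])
def loc(p):
    q=p[:2]-xn[:2];return (np.array([c*q[0]+sn*q[1],-sn*q[0]+c*q[1]])*1000).round(1)
for u,v,z in json.loads(sys.argv[1]): print((u,v,z),loc(onz(w,(u,v),z)))
p=env.observe()["position"];print("tcp",loc(p),p[2],env.observe()["ft_force"].round(1))
E
python3 m2.py '[[143,222,0.022],[435,193,0.022],[96,10,0.022],[437,0,0.022]]'
```

```text
(143, 222, 0.022) [-206.2   58.3]
(435, 193, 0.022) [-192.9  -68.8]
(96, 10, 0.022) [-122.1   67.8]
(437, 0, 0.022) [-119.   -60.7]
tcp [-231.7   -0.4] 0.01198931804830659 [0.8 0.2 0.1]
```

```bash
python3 -m inch '[[[0.2,0.86,0.51,0,0,0,0],[0.2,1.29,0.77,0,0,0,0],[0.2,1.63,0.98,0,0,0,0],[0.2,1.97,1.18,0,0,0,0],[0.2,2.31,1.39,0,0,0,0],[0.2,2.66,1.59,0,0,0,0],[0.2,3.0,1.8,0,0,0,0],[0.2,3.17,1.9,0,0,0,0],[0.2,3.17,1.9,0,0,0,0]]]'
python3 - <<'E'
from rig import env
import cv2
d=env.get_image("wrist"); cv2.imwrite("pics/wrist5.png",d["frame"][:,:,::-1])
E
```

```text
time_s: 6.78
position: [0.4548, 0.1835, 0.0113]
tool_rot: [[0.514, 0.0, 0.858], [-0.858, 0.0, 0.514], [0.0, -1.0, 0.0]]
ft_force: [-0.5, 0.6, 0.9]
grip_width: 0.0512
```

View pics/wrist5.png

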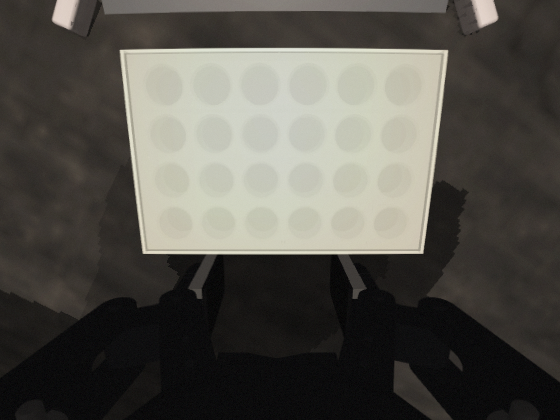

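```bash
python3 m2.py '[[143,253,0.022],[424,253,0.022],[121,50,0.022],[447,50,0.022],[104,12,0],[448,12,0],[85,22,0.013],[466,25,0.013]]'
python3 - <<'E'
import cv2
a=cv2.imread("pics/wrist5.png")[0:80];cv2.imwrite("pics/w5c.png",cv2.resize(a[:,40:240],None,fx=4,fy=4,interpolation=3));cv2.imwrite("pics/w5d.png",cv2.resize(a[:,340:540],None,fx=4,fy=4,interpolation=3))
E
```

```text
(143, 253, 0.022) [-183.6   59.8]
(424, 253, 0.022) [-183.5  -68. ]
(121, 50, 0.022) [-99.   59.4]
(447, 50, 0.022) [-98.9 -67.1]
(104, 12, 0) [-78.6  75.4]
(448, 12, 0) [-78.6 -76.6]
(85, 22, 0.013) [-86.1  77.4]
(466, 25, 0.013) [-87.3 -78.4]
tcp [-195.    -0.5] 0.011329562506949897 [-0.9 -0.5  0.7]
```

View pics/w5c.png

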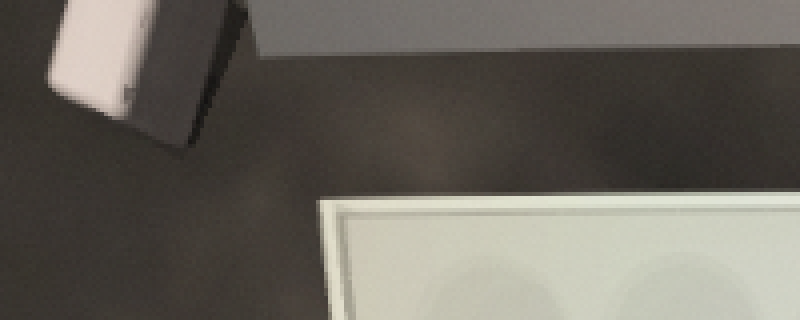

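View pics/w5d.png

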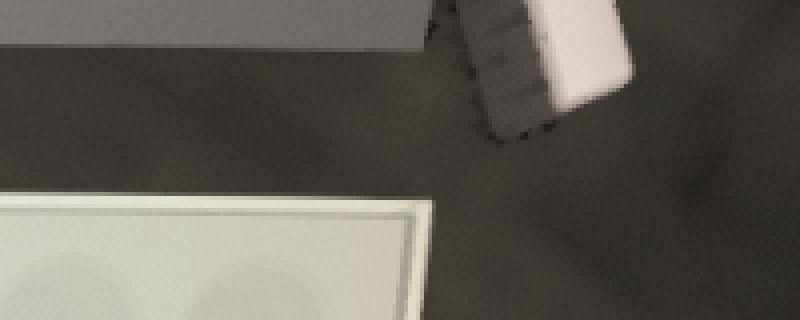

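```bash
python3 -m inch '[[[0.2,0.45,0.32,0,0,0,0.4],[0.2,0.9,0.64,0,0,0,0.4],[0.2,1.36,0.97,0,0,0,0.4],[0.2,1.81,1.29,0,0,0,0.4],[0.2,2.26,1.61,0,0,0,0.4],[0.2,2.72,1.94,0,0,0,0.4],[0.2,3.17,2.26,0,0,0,0.4],[0.2,3.45,2.45,0,0,0,0.4],[0.2,3.68,2.62,0,0,0,0.4],[0.2,3.68,2.62,0,0,0,0.4]]]'
python3 - <<'E'
from rig import env
import cv2
d=env.get_image("wrist"); cv2.imwrite("pics/wrist6.png",d["frame"][:,:,::-1])
E
python3 m2.py '[]'
```

```text
time_s: 8.12
position: [0.4916, 0.2097, 0.0113]
tool_rot: [[0.52, 0.0, 0.854], [-0.854, 0.0, 0.52], [0.0, -1.0, 0.0]]
ft_force: [-0.3, 0.3, -0.2]
grip_width: 0.0515
tcp [-149.9    3.1] 0.01136932461376721 [0.2 0.3 0.5]
```

View pics/wrist6.png

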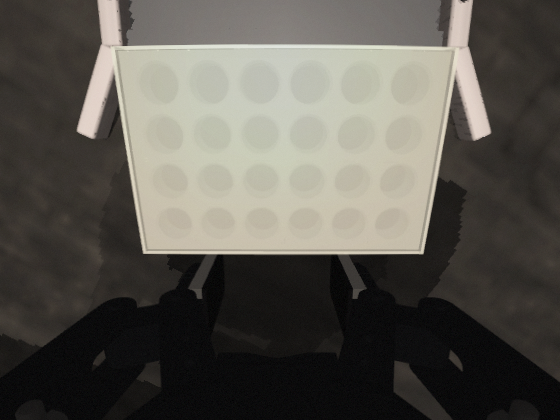

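```bash
python3 -m inch '[[[0.2,0.47,0.29,0,0,0,0],[0.2,0.94,0.57,0,0,0,0],[0.2,1.41,0.86,0,0,0,0],[0.2,1.88,1.14,0,0,0,0],[0.2,2.35,1.43,0,0,0,0],[0.2,2.82,1.72,0,0,0,0],[0.2,3.29,2.0,0,0,0,0],[0.2,3.76,2.29,0.1,0,0,0],[0.2,4.23,2.57,0.2,0,0,0],[0.2,4.7,2.86,0.3,0,0,0],[0.2,5.13,3.12,0.3,0,0,0],[0.2,5.13,3.12,0.3,0,0,0]]]'
python3 - <<'E'
from rig import env
import cv2
d=env.get_image("wrist"); cv2.imwrite("pics/wrist7.png",d["frame"][:,:,::-1])
d=env.get_image("scene"); cv2.imwrite("pics/s7c.png",cv2.resize(d["frame"][170:280,225:345,::-1],None,fx=5,fy=5,interpolation=3))
E
python3 m2.py '[]'
```

```text
time_s: 9.72
position: [0.5432, 0.241, 0.0143]
tool_rot: [[0.52, 0.001, 0.854], [-0.854, 0.0, 0.52], [0.0, -1.0, 0.001]]
ft_force: [-0.3, 0.6, 0.7]
grip_width: 0.0509
tcp [-90.1   3.5] 0.01425313198385754 [-0.1 -0.2 -0.9]
```

View pics/wrist7.png

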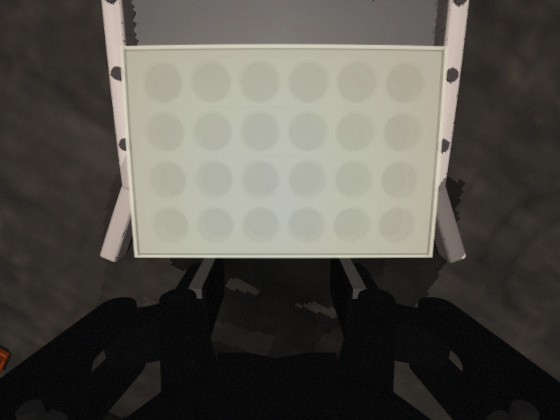

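View pics/s7c.png

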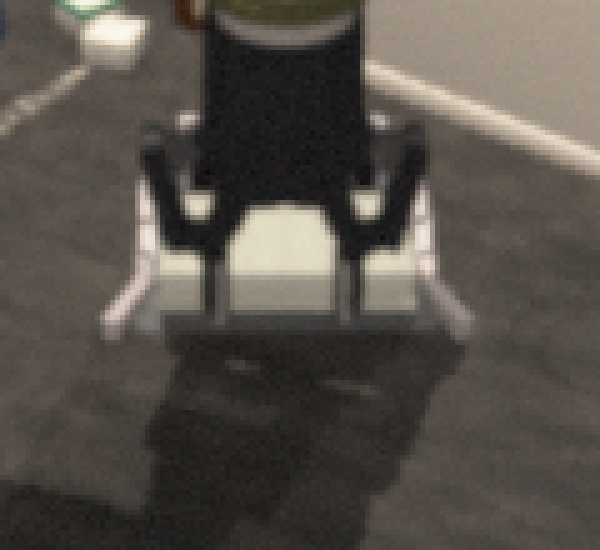

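```bash
python3 -m inch '[[[0.2,0.43,0.26,0,0,0,0],[0.2,0.85,0.52,0,0,0,0],[0.2,1.28,0.78,0,0,0,0],[0.2,1.71,1.04,0,0,0,0],[0.2,2.05,1.25,0,0,0,0],[0.2,2.39,1.45,0,0,0,0],[0.2,2.56,1.56,0,0,0,0],[0.2,2.73,1.66,0,0,0,0],[0.2,2.73,1.66,0,0,0,0]]]'; python3 m2.py '[]'; python3 -m inch '[[[0.2,0.17,0.1,0,0,0,0],[0.2,0.34,0.21,0,0,0,0],[0.2,0.51,0.31,0,0,0,0],[0.2,0.6,0.37,0,0,0,0],[0.2,0.6,0.37,0,0,0,0]]]'
python3 - <<'E'
from rig import env
import cv2
d=env.get_image("wrist"); cv2.imwrite("pics/wrist8.png",d["frame"][:,:,::-1])
d=env.get_image("scene"); cv2.imwrite("pics/s8c.png",cv2.resize(d["frame"][170:280,225:345,::-1],None,fx=5,fy=5,interpolation=3))
E
python3 m2.py '[]'
```

```text
time_s: 11.0
position: [0.5697, 0.2574, 0.0141]
tool_rot: [[0.52, -0.001, 0.854], [-0.854, -0.0, 0.52], [-0.0, -1.0, -0.001]]
ft_force: [-2.7, -1.6, -1.0]
grip_width: 0.0512
tcp [-58.3   3.9] 0.014130813181977168 [-4.9 -1.4  0.5]
time_s: 11.68
position: [0.5753, 0.2608, 0.014]
tool_rot: [[0.52, -0.002, 0.854], [-0.854, -0.001, 0.52], [-0.0, -1.0, -0.002]]
ft_force: [-6.1, -4.2, -0.6]
grip_width: 0.0513
tcp [-51.7   3.9] 0.01402416734535962 [-6.1 -2.2 -1. ]
```

View pics/wrist8.png

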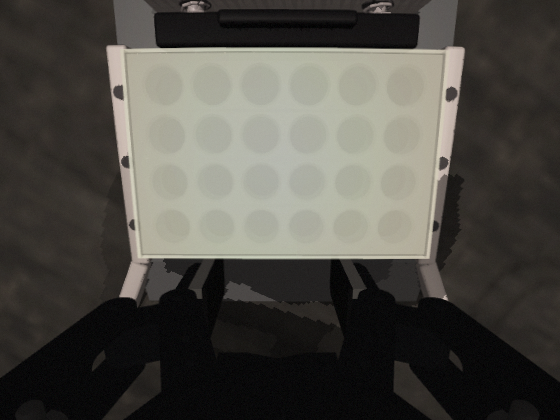

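View pics/s8c.png

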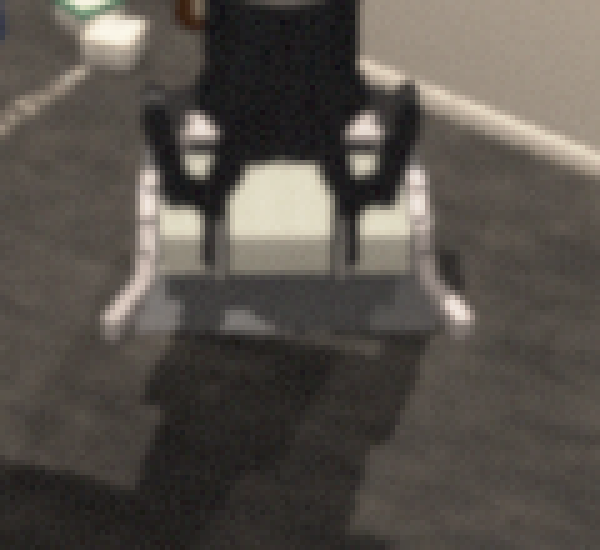

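```bash
python3 -m inch '[[[0.2,0.13,0.08,0,0,0,0],[0.2,0.13,0.08,-0.15,0,0,0],[0.2,0.13,0.08,-0.3,0,0,0],[0.2,0.13,0.08,-0.45,0,0,0],[0.2,0.13,0.08,-0.5,0,0,0],[0.2,0.13,0.08,-0.5,0,0,0]]]'
python3 - <<'E'
from rig import env
import cv2
d=env.get_image("wrist"); cv2.imwrite("pics/wrist9.png",d["frame"][:,:,::-1])
d=env.get_image("scene"); cv2.imwrite("pics/s9c.png",cv2.resize(d["frame"][170:280,225:345,::-1],None,fx=5,fy=5,interpolation=3))
E
python3 m2.py '[]'
```

```text
time_s: 12.58
position: [0.5762, 0.2613, 0.0088]
tool_rot: [[0.52, -0.003, 0.854], [-0.854, -0.001, 0.52], [-0.001, -1.0, -0.003]]
ft_force: [-7.3, -3.2, -0.3]
grip_width: 0.0513
tcp [-50.7   4. ] 0.008856190505405308 [-7.8 -3.6 -0.1]
```

View pics/wrist9.png

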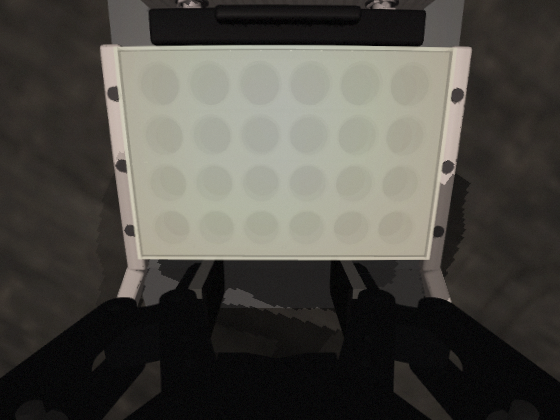

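View pics/s9c.png

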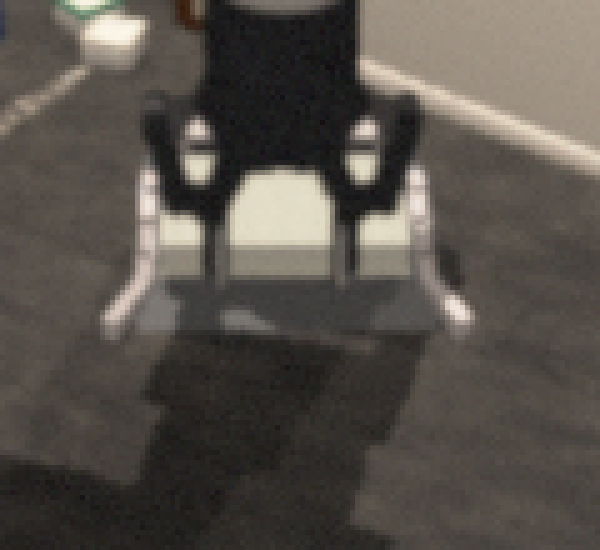

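```bash
python3 -m inch '[[[0.2,0,0,-0.1,0,0,0],[0.2,0,0,-0.2,0,0,0],[0.2,0,0,-0.2,0,0,0]]]'; python3 m2.py '[]';python3 - <<'E'
from rig import env
import cv2
d=env.get_image("scene"); cv2.imwrite("pics/s10c.png",cv2.resize(d["frame"][200:250,245:325,::-1],None,fx=9,fy=9,interpolation=3))
E
```

```text
time_s: 13.1
position: [0.5764, 0.2612, 0.0077]
tool_rot: [[0.52, -0.002, 0.854], [-0.854, -0.001, 0.52], [0.0, -1.0, -0.003]]
ft_force: [-8.8, -5.7, 4.5]
grip_width: 0.0511
tcp [-50.6   3.7] 0.0076917094217428365 [-8.4 -5.8  5.4]
```

View pics/s10c.png

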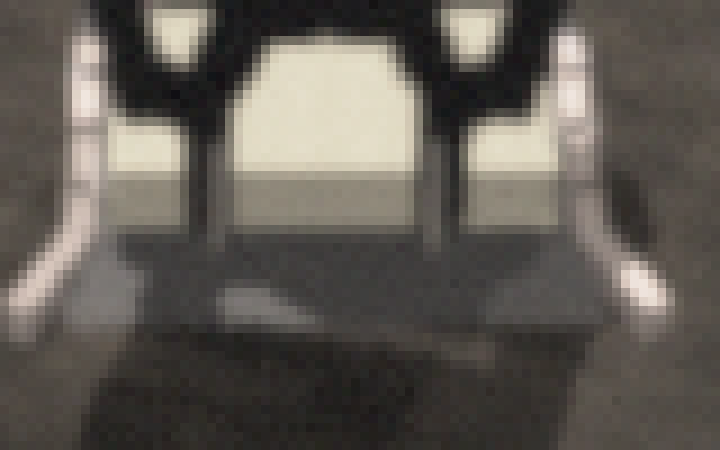

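```bash
python3 -m inch '[[[0.2,-0.17,-0.1,0,0,0,0],[0.2,-0.34,-0.21,0,0,0,0],[0.2,-0.51,-0.31,0,0,0,0],[0.2,-0.68,-0.42,0,0,0,0],[0.2,-1.03,-0.62,0,0,0,0],[0.2,-1.5,-0.9,0.1,0,0,0],[0.2,-1.5,-0.9,0.1,0,0,0]]]'; python3 m2.py '[]';python3 - <<'E'
from rig import env
import cv2
d=env.get_image("scene"); cv2.imwrite("pics/s11c.png",cv2.resize(d["frame"][190:255,235:335,::-1],None,fx=8,fy=8,interpolation=3))
d=env.get_image("wrist"); cv2.imwrite("pics/wrist11.png",d["frame"][:,:,::-1])
E
```

```text
time_s: 14.08
position: [0.5621, 0.2527, 0.0085]
tool_rot: [[0.52, 0.0, 0.854], [-0.854, 0.0, 0.52], [-0.0, -1.0, 0.0]]
ft_force: [1.1, -0.3, -0.0]
grip_width: 0.051
tcp [-67.    3.8] 0.008461220992306215 [0.3 0.  0.1]
```

View pics/s11c.png

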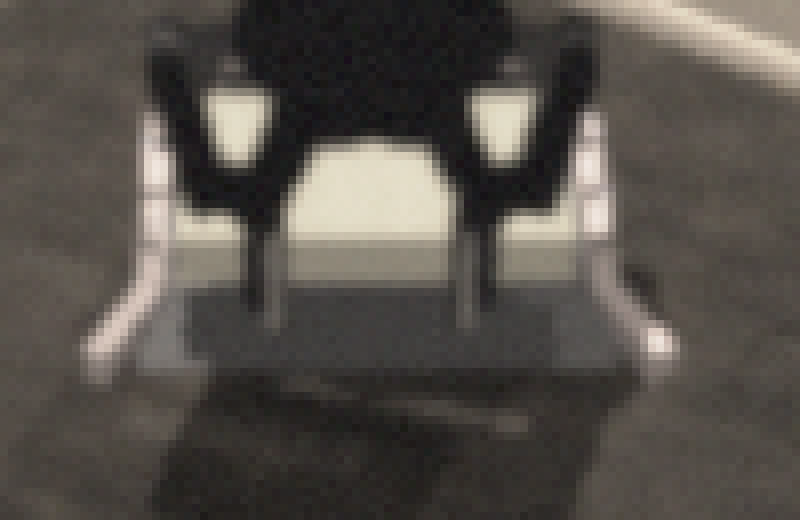

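View pics/wrist11.png

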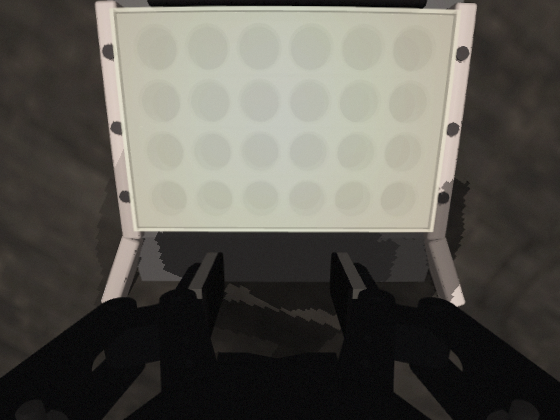

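```bash
python3 -m inch '[[[0.2,-2,-1.2,0.5,0,0,0],[0.2,-4,-2.4,2,0,0,0],[0.2,-6,-3.6,6,0,0,0],[0.2,-8,-4.8,11,0,0,0],[0.2,-8,-4.8,15,0,0,0],[0.2,-8,-4.8,15,0,0,0],[0.2,-8,-4.8,15,0,0,0]]]'; python3 m2.py '[]';python3 - <<'E'
from rig import env
import cv2
d=env.get_image("scene"); cv2.imwrite("pics/s12.png",d["frame"][:,:,::-1]);cv2.imwrite("pics/s12c.png",cv2.resize(d["frame"][180:260,230:335,::-1],None,fx=7,fy=7,interpolation=3))
d=env.get_image("wrist"); cv2.imwrite("pics/wrist12.png",d["frame"][:,:,::-1]);cv2.imwrite("pics/w12c.png",cv2.resize(d["frame"][0:200,170:390,::-1],None,fx=3,fy=3,interpolation=3))
d=env.get_image("side"); cv2.imwrite("pics/si12.png",d["frame"][:,:,::-1])
E
```

```text
time_s: 15.1
position: [0.482, 0.2049, 0.1576]
tool_rot: [[0.52, -0.001, 0.854], [-0.854, -0.0, 0.52], [-0.0, -1.0, -0.001]]
ft_force: [-0.4, 0.1, -0.1]
grip_width: 0.0513
tcp [-160.6    3.9] 0.15714569372284126 [-0.4  0.1 -0.4]
```

View pics/s12c.png

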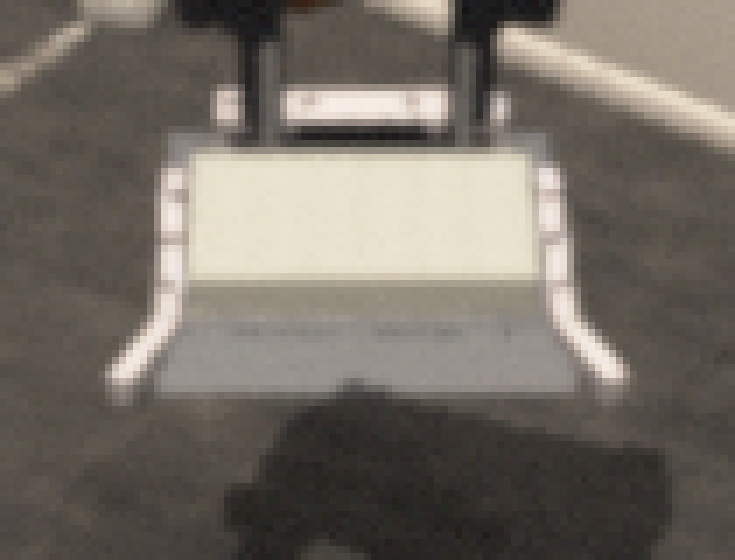

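View pics/w12c.png

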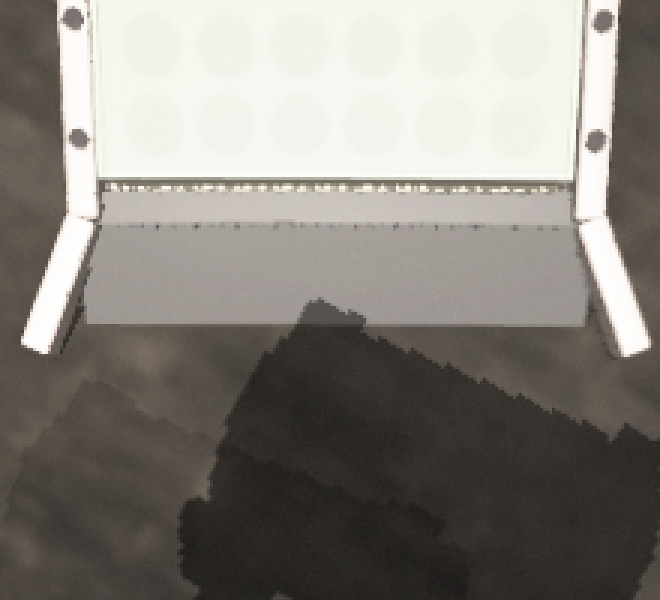

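View pics/si12.png

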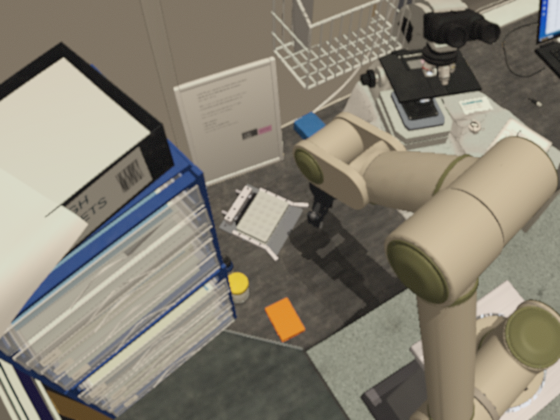

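```bash
python3 - <<'E'
import cv2
a=cv2.imread("pics/si12.png")[175:265,210:320];cv2.imwrite("pics/si12c.png",cv2.resize(a,None,fx=7,fy=6.6,interpolation=3))
E
python3 m2.py '[[202,59.3,0.025],[361.5,60,0.025],[202,59.3,0.030],[361.5,60,0.030],[205,64.2,0.008],[360,64.2,0.008],[198,73,0.008],[363,75.5,0.008]]'
python3 - <<'E'
from rig import env
from h import *
w=env.get_image("wrist");s=env.get_image("scene")
S=lambda x,y:(x/7+230-.4,y/7+180-.4)
print(tri([(w,(202,59.3)),(s,S(188,279))]),tri([(w,(361.5,60)),(s,S(538,277))]))
xn=np.array([.62172,.28403,.546])
c,sn=np.cos(xn[2]),np.sin(xn[2])
for z in (.025,.030):
  for lx in (-.04275,.04275):
    for ly in(.0639,-.0639):
      p=[xn[0]+c*lx-sn*ly,xn[1]+sn*lx+c*ly,z];u=proj(s,p)[0];print(z,lx,ly,"scene crop",((u+.4-[230,180])*7).round(0),"wrist",proj(w,p)[0].round(1))
E
```

```text
(202, 59.3, 0.025) [-43.   64.5]
(361.5, 60, 0.025) [-42.6 -63.6]
(202, 59.3, 0.03) [-43.9  63.4]
(361.5, 60, 0.03) [-43.5 -62.4]
(205, 64.2, 0.008) [-43.9  65.9]
(360, 64.2, 0.008) [-42.9 -66.7]
(198, 73, 0.008) [-51.   72.3]
(363, 75.5, 0.008) [-51.9 -69.9]
tcp [-160.4    3.8] 0.15738239732853493 [-0.  -0.3  0.2]
[0.55167767 0.31820576 0.02361452] [0.61710475 0.20880609 0.0248665 ]
0.025 -0.04275 0.0639 scene crop [194. 277.] wrist [203.1  59.7]
0.025 -0.04275 -0.0639 scene crop [548. 275.] wrist [362.1  59.9]
0.025 0.04275 0.0639 scene crop [198. 150.] wrist [197.8 -61.6]
0.025 0.04275 -0.0639 scene crop [533. 148.] wrist [368.5 -61.3]
0.03 -0.04275 0.0639 scene crop [194. 266.] wrist [201.7  58.5]
0.03 -0.04275 -0.0639 scene crop [548. 264.] wrist [363.7  58.7]
0.03 0.04275 0.0639 scene crop [197. 138.] wrist [196.2 -65.3]
0.03 0.04275 -0.0639 scene crop [533. 137.] wrist [370.3 -65. ]
```

View pics/si12c.png

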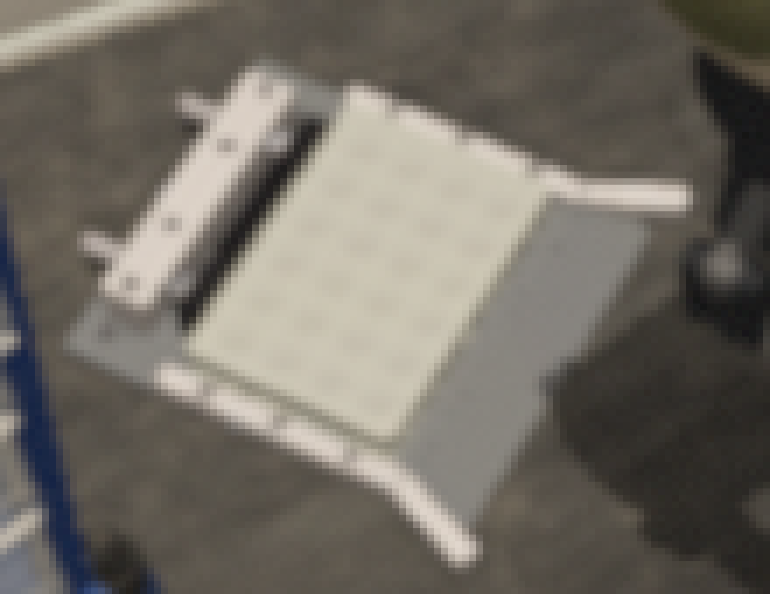

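```bash
python3 -c "
from rig import env
print(env.close_job())"
```

```text
the job is handed in; nothing more can be done
None
```

The white 24-well plate is seated in the nest, flat on the floor and held between the jaw and the front stop. I handed the job in at about 15.4 s.

**What I did**
- I nudged the plate sideways with the shut fingers to line it up with the nest.
- With the fingers about 51 mm apart, I squared the plate and pushed it over the bevel against the jaw, at about 7–8 N.
- I lowered the fingers about 7 mm to bring the near edge down behind the stop. The horizontal force read about 10 N at the end of this.
- I drew straight back, then lifted the gripper clear.

**Last checks**
- **Position:** the near edge measures at nest x of about -43 mm, against -42.75 mm asked.
- **Height:** the near top corners came out at 23.6 and 24.9 mm, against 25 mm when seated and about 30 mm if the edge were still up on the stop. The far edge fits 25 mm to within about 1–2 mm, so the plate lies flat.
- **Jaw:** the side picture shows it closed against the plate.
- **Bystanders:** the jar looks unmoved in the side picture, and the arm worked well away from all three. The slide box was partly hidden by the arm in that last view, and I did not re-measure any of them.

**Disagreement:** the nest's rear block fitted 3–6 mm nearer than its stated place in the scene view. The bevel and the stop agreed to about 1–2 mm, so I relied on those.

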